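Turn the round-sample leaf over its spine

TASK

Two glaze-sample stands face you, each with a stiffly hinged leaf left ajar on the left side of its spine. With the fingertips, push the leaf with the round samples up from below its free edge, swing it smoothly over the spine and press it gently down until it lies flat on the right side, then move clear. Do not pinch or slam the leaf or lift or shove its stand, and leave the leaf with square samples and everything else as it is.

Things in the scene. Friction and masses are not known exactly. Their poses are not given: they have to be found in the camera images.
- round_stand: loose wooden stand of the round-sample leaf, block 90 (x) x 190 (y) x 48 mm, 1.6 kg, on the table. Origin: centre of its underside. x axis: along the spine; the level hinge axis lies 55 mm above the origin (lugs at x 31 to 41 mm reach 62 mm up). +y (robot's left): side where the leaf starts; -y: other side. Yaw within 0.2; it may be the nearer or the farther of the two stands
- round_leaf (a joint): hinge angle of the round-sample leaf: 0 = flat on the stand's +y side, 1.57 upright, 3.14 = flat on the -y side (stop). Starts 0.15 to 0.45. Stiff hinge (0.16 N m friction): the leaf stays wherever it is left; 1 to 2.5 N at its edge moves it; cork rests give 1 to 3 mm when pressed
- round_edge (a point): middle of the free edge of the leaf with six round clay samples on each face; half-way through its thickness, 130 mm from the hinge axis. Site y points from hinge to edge, x along the spine. Rigid grey board leaf, 80 mm along the spine, 6 mm thick, 0.14 kg; flat, it overhangs the block by 35 mm, 52 mm above the table
- square_stand: loose wooden stand of the square-sample leaf, block 90 (x) x 190 (y) x 48 mm, 1.6 kg, on the table. Origin: centre of its underside. x axis: along the spine; the level hinge axis lies 55 mm above the origin (lugs at x 31 to 41 mm reach 62 mm up). +y (robot's left): side where the leaf starts; -y: other side. Yaw within 0.2; to be left alone
- square_leaf (a joint): hinge angle of the square-sample leaf: 0 = flat on the stand's +y side, 1.57 upright, 3.14 = flat on the -y side (stop). Starts 0.15 to 0.45. Stiff hinge (0.16 N m friction): the leaf stays wherever it is left; 1 to 2.5 N at its edge moves it; cork rests give 1 to 3 mm when pressed; to be left alone
- square_edge (a point): middle of the free edge of the leaf with six square clay samples on each face; half-way through its thickness, 130 mm from the hinge axis. Site y points from hinge to edge, x along the spine. Rigid grey board leaf, 80 mm along the spine, 6 mm thick, 0.14 kg; flat, it overhangs the block by 35 mm, 52 mm above the table
- jar: glaze jar with a dark lid, 58 mm across, 74 mm tall, loose bystander; origin at the centre of its underside
- stamp: small wooden pattern stamp standing upright, 19 mm across, 54 mm tall, loose bystander; origin at the centre of its underside
- tile: L-shaped glaze test tile, 30 x 38 mm foot, 56 mm tall, loose bystander; origin at the centre of its underside
- mould: white plaster sprig mould, 52 x 70 x 31 mm, loose bystander; origin at the centre of its underside

How it is judged (in metres and radians):
At the end, for the whole second after the job is handed in: The round-sample leaf lies flat on the right (-y) side: its joint is above 3.07 rad (within 4 degrees of its stop) and still; its stand stands flat within 25 mm of where it was; the square-sample leaf, its stand and the jar, stamp, tile and mould are within 20 mm of where they were (value of joint round_leaf above 3.07 rad and velocity of joint round_leaf between -0.05 and 0.05 rad/s and distance of round_stand from where it was at the start of the episode below 0.025 m and height (world z) of round_stand below 0.008 m and angle between round_stand's own z axis and vertical below 0.05 rad and distance of each of square_stand, square_edge, jar, stamp, tile, mould from where it was at the start of the episode below 0.02 m); the robot touches nothing.
It fails at once if the leaf is pinched or pressed hard (over 40 N from the fingers) (contact force between the fingers and round_leaf above 40 N).
It fails at once if the leaf is thrown or slammed (turning faster than 6 rad/s) (velocity of joint round_leaf above 6 rad/s).
It fails at once if the round-sample stand is lifted, tipped or shoved (12 mm up, 0.15 rad or 35 mm) (height (world z) of round_stand above 0.012 m or angle between round_stand's own z axis and vertical above 0.15 rad or distance of round_stand from where it was at the start of the episode above 0.035 m).
It fails at once if the square-sample leaf or its stand is moved by more than 30 mm (distance of any of square_edge, square_stand from where it was at the start of the episode above 0.03 m).
It fails at once if a bystander is moved by more than 30 mm (distance of any of jar, stamp, tile, mould from where it was at the start of the episode above 0.03 m).
It also fails if it takes over 45 s, if anything falls off the work surface, if the arm or the gripper's body presses on something with over 40 N, if the wrist force passes 120 N, or if a joint passes its speed limit or range.

ROBOT

A 7-joint arm with a two-finger parallel gripper is mounted at the origin on a cart in front of the work surface, level with it; the furniture and walls round the work are solid. World frame = base frame: x ahead of the robot, y to its left, z up, the work surface at z = 0. Lengths are in m, angles in degrees, forces in N, time in s.
With the tool pointing down it reaches from about 0.425 to 0.875 m from the base axis. Payload 4.7 kg.
Tool frame: the origin (TCP) lies at the centre of the arm's flange, where the gripper is bolted on; the fingertips stand 182 mm ahead of it and the grasp point (between the pads) lies 164 mm ahead of it; z points along the fingers, x is the direction in which the jaws open and shut, and the axes are right-handed (so a half turn about z gives the same grasp; the last joint's range is limited). The gripper opens to 87 mm and grips with 3 to 60 N. Pads are 19 mm wide; open, the fingers measure 117 mm over their backs; the gripper's body (75 mm by 190 mm) begins 51 mm behind the grasp point.
Start: joints at [71.969, 18.392, -4.016, 83.108, 1.295, 78.541, -3.26], TCP at [0.21, -0.615, 0.405] pointing down, gripper open.
Joint ranges: [-163.93, 163.93], [-17.29, 119.83], [-79.2, 71.16], [3.27, 140.29], [-89.18, 269.18], [5.43, 117.66], [-154.24, 154.24]. Speed limits (degrees/s): [147.25, 147.25, 180, 180, 180, 180, 180].

INTERFACE

Orientations are given as [roll, pitch, yaw] about the fixed x, y, z axes, in that order (R = Rz(yaw) Ry(pitch) Rx(roll)).
In Python, from cell import env gives the robot as it stands. The module is installed in compiled form; this text tells all that it offers.
- The arm moves only by the tool carry_out, never from a script. Its argument "increments" is a list of rows, each a list of 5 numbers: the shift along the world's x, y, z in m, then the turn about the world's z in degrees, then the gripper's target within -1 to 1 (shut at 1, half-way at 0, fully open at -1). In form: [[dx, dy, dz, spin, jaw], ...]. A call has 1 to 20 rows; each row is the pose to reach, as a shift and turn from the pose commanded when the call began; what a row does not reach only later rows make up. A row lasts 1/10 s, in which the tool goes at most 50 mm and 8.59 degrees, less where a joint would pass 70% of its speed; a pose out of reach is approached as far as the arm can. A call with a gripper value outside its range is refused whole. The fingers move at their own pace and stop on an object; "grip_force" is the grip in N (left out, the last holds). Time passes only in rows, so rows that repeat a pose let the fingers close. It gives the time, the measured TCP pose, the force and the opening at its end, in the units of the state.
- env.get_obs(): the state, without advancing time (a new reading comes with each control period).
- env.read_camera(name): name is "side" or "top" or "wrist"; returns (picture, depth): 480x640x3 uint8, red, green, blue; 480x640 float32, m along the optical axis (not along the pixel's ray), 0 where there is no reading.
- env.get_calibration(name): a dict with "K" (3x3 intrinsics, pixels), "camera_from_world" (4x4, takes a point from world to camera coordinates); the wrist camera has in their place "T_tool_cam" (4x4, takes a point from camera to tool coordinates, whose origin is the TCP and whose axes are the tool frame's). Camera axes: x right, y down, z forward; pixel columns grow to the right and rows downward; lengths in m; the calibration is good to about 2 mm. The wrist camera is an equidistant fisheye: a pixel r from the principal point sees the ray r / f radians off the axis. A picture is of the moment at which its call begins: read the wrist's pose just before it. get_calibration takes no time and is no camera call.
- env.sign_off(): hands the job in, once; it reports no verdict.
The state is a dict: "time_s": time; "qpos": joint angles; "joint_velocities": joint speeds; "effort": joint torques, N m; "tool_pos": TCP position; "tool_rot": TCP orientation; "force": force on the tool from outside, world axes, zero at the start; "wrist_torque": the same for the moment, N m; "grip_width": finger opening in m.
Only numpy, scipy, OpenCV 4.12 (cv2) and the standard library are available. Lean on these libraries where they do the work, as an engineer would, in place of code of your own. Each camera call takes 0.05 s, during which the arm holds its last target.

## Working session

There is one attempt and no reset: what is moved stays moved. The work goes in short steps, Python scripts to look and compute and a tool call to move; the robot and the scene stay as the last step left them, time stands still between calls to the robot, and variables do not carry over. Pictures are saved under pics/ and viewed, and the job is handed in when it is done.

Besides the shell and the picture viewer there is one more tool, called after "Emit:" in YAML: its name, and indented under it one key for each argument. carry_out: Moves the arm, as the interface text tells. Its arguments: {"type":"object","properties":{"increments":{"type":"array"},"grip_force":{"type":"number"}},"required":["increments"]}

```bash
mkdir -p pics
python3 - <<'E'
from cell import env
import cv2,numpy as np
print(env.get_obs())
for n in("side","top","wrist"):
    c=env.get_calibration(n);print(n,{k:np.round(v,4).tolist() if not isinstance(v,(str,)) else v for k,v in c.items()})
    p,d=env.read_camera(n);cv2.imwrite(f"pics/{n}0.png",p[:,:,::-1]);np.save(f"pics/{n}0d.npy",d)
E
```

```text
{'time_s': 0.0, 'qpos': array([71.96958589, 18.44141729, -4.01431089, 83.17666729,  1.29633945,
       78.5417496 , -3.25803301]), 'joint_velocities': array([-0.03768179, -0.01832871,  0.08354197,  0.01520257,  0.06759618,
       -0.05102409,  0.02580677]), 'effort': array([-1.21813091e-04, -4.91287029e+01, -4.03951239e-01, -3.12532961e+01,
       -6.38588704e-02,  4.40629700e-02,  1.73648696e-04]), 'tool_pos': array([ 0.20976859, -0.61499774,  0.40361882]), 'tool_rot': array([ 1.79992431e+02,  1.14517061e-01, -7.11587285e+01]), 'force': array([-0.19158365, -0.61898724, -0.33341612]), 'wrist_torque': array([0.00086561, 0.00761202, 0.0505508 ]), 'grip_width': 0.0868999850137783}
side {'K': [[506.2308, 0.0, 325.474], [0.0, 506.2308, 231.7388], [0.0, 0.0, 1.0]], 'camera_from_world': [[0.9991, -0.0366, -0.0219, -0.5162], [-0.0368, -0.4836, -0.8745, 0.0595], [0.0214, 0.8745, -0.4845, 0.9361], [0.0, 0.0, 0.0, 1.0]]}
top {'K': [[505.9978, 0.0, 320.7566], [0.0, 505.9978, 241.1763], [0.0, 0.0, 1.0]], 'camera_from_world': [[-0.0216, -0.9992, -0.0329, -0.0305], [-0.9865, 0.0266, -0.1616, 0.5153], [0.1624, 0.0289, -0.9863, 1.0739], [0.0, 0.0, 0.0, 1.0]]}
wrist {'K': [[371.6483, 0.0, 317.7865], [0.0, 371.6483, 247.4783], [0.0, 0.0, 1.0]], 'T_tool_cam': [[1.0, 0.0, -0.0005, 0.0], [0.0001, 0.9593, 0.2823, -0.0768], [0.0005, -0.2823, 0.9593, 0.0194], [0.0, 0.0, 0.0, 1.0]]}
```

View pics/top0.png

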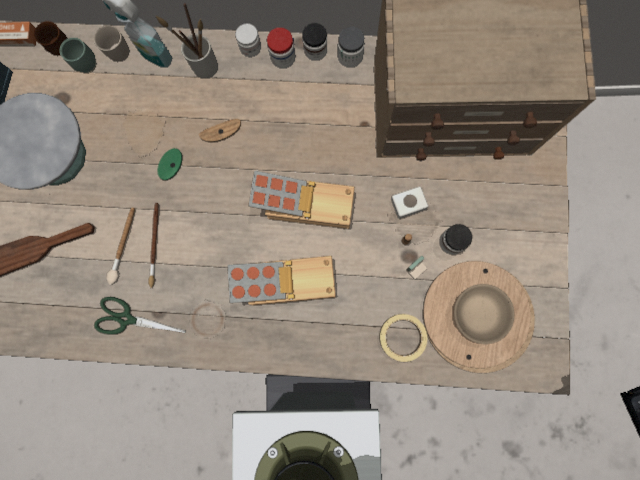

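View pics/side0.png

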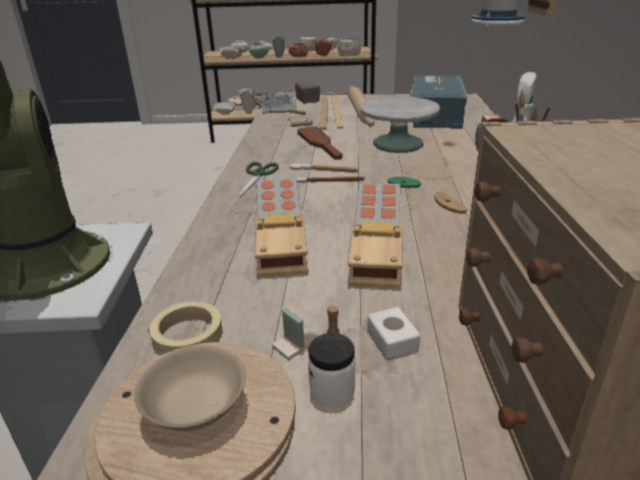

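The near stand (top view around (285,280), side view around (280,225)) carries the round samples. The far one (305,200) has the squares. I'll zoom in and measure.

```bash
cat > h.py <<'E'
import numpy as np,cv2
from cell import env
def cloud(n,d):
    c=env.get_calibration(n);K=c["K"];T=np.linalg.inv(c["camera_from_world"])
    v,u=np.mgrid[:480,:640]
    P=np.stack([(u-K[0,2])/K[0,0]*d,(v-K[1,2])/K[1,1]*d,d,np.ones_like(d)],-1)
    W=P@T.T
    W[d==0]=np.nan
    return W[...,:3]
E
python3 - <<'E'
from h import *
im=cv2.imread("pics/top0.png");cv2.imwrite("pics/topz.png",cv2.resize(im[160:320,215:375],(800,800))[:600])
cv2.imwrite("pics/topz2.png",cv2.resize(im[240:315,215:345],(780,450),interpolation=cv2.INTER_CUBIC))
im2=cv2.imread("pics/side0.png");cv2.imwrite("pics/sidez.png",cv2.resize(im2[160:290,230:420],(760,520),interpolation=cv2.INTER_CUBIC))
d=np.load("pics/top0d.npy").astype(float);W=cloud("top",d)
for r in (270,280,290):
  print(r)
  for c in range(222,345,4): print(c,np.round(W[r,c],3),im[r,c])
E
```

```text
270
222 [ 0.461  0.185 -0.001] [131 143 152]
226 [ 0.461  0.176 -0.   ] [131 143 152]
230 [0.45  0.147 0.092] [153 156 154]
234 [0.45  0.139 0.092] [ 76 101 177]
238 [0.45  0.131 0.089] [ 76 102 179]
242 [0.45  0.123 0.085] [ 91 107 152]
246 [0.45  0.115 0.085] [146 150 149]
250 [0.45  0.107 0.083] [ 76 102 177]
254 [0.45  0.099 0.078] [ 77 101 178]
258 [0.45  0.091 0.075] [ 89 108 163]
262 [0.45  0.083 0.072] [126 136 158]
266 [0.451 0.074 0.069] [ 77 101 177]
270 [0.45  0.066 0.07 ] [ 74  99 175]
274 [0.451 0.058 0.066] [ 90 106 149]
278 [0.451 0.05  0.062] [113 133 142]
282 [0.45  0.041 0.065] [ 85 147 188]
286 [0.451 0.033 0.059] [ 85 145 185]
290 [0.45  0.024 0.059] [ 75 128 163]
294 [0.451 0.016 0.048] [125 169 209]
298 [0.451 0.008 0.046] [127 170 211]
302 [ 0.451 -0.001  0.05 ] [126 171 210]
306 [ 0.451 -0.01   0.05 ] [130 176 212]
310 [ 0.451 -0.018  0.045] [131 179 212]
314 [ 0.45  -0.027  0.048] [131 178 211]
318 [ 0.45  -0.036  0.047] [132 180 212]
322 [ 0.45  -0.045  0.047] [133 181 212]
326 [ 0.449 -0.053  0.051] [132 180 212]
330 [ 0.449 -0.062  0.049] [132 179 211]
33
[... 1850 characters left out ...]
 0.068] [ 75 102 175]
278 [0.408 0.049 0.067] [147 152 150]
282 [0.407 0.041 0.066] [ 87 149 190]
286 [0.408 0.033 0.059] [ 83 146 186]
290 [0.407 0.024 0.066] [ 87 151 192]
294 [0.408 0.017 0.048] [123 168 197]
298 [0.408 0.008 0.05 ] [135 182 213]
302 [ 0.408 -0.     0.047] [132 181 212]
306 [ 0.407 -0.009  0.048] [131 180 212]
310 [ 0.407 -0.018  0.049] [133 181 212]
314 [ 0.407 -0.026  0.046] [130 178 212]
318 [ 0.407 -0.035  0.047] [131 178 212]
322 [ 0.406 -0.044  0.05 ] [131 177 211]
326 [ 0.406 -0.052  0.055] [ 97 133 166]
330 [ 0.406 -0.061  0.051] [ 99 140 177]
334 [ 0.406 -0.069  0.047] [108 146 179]
338 [ 0.409 -0.078  0.002] [147 159 172]
342 [ 0.409 -0.087 -0.001] [141 157 169]
```

View pics/topz2.png

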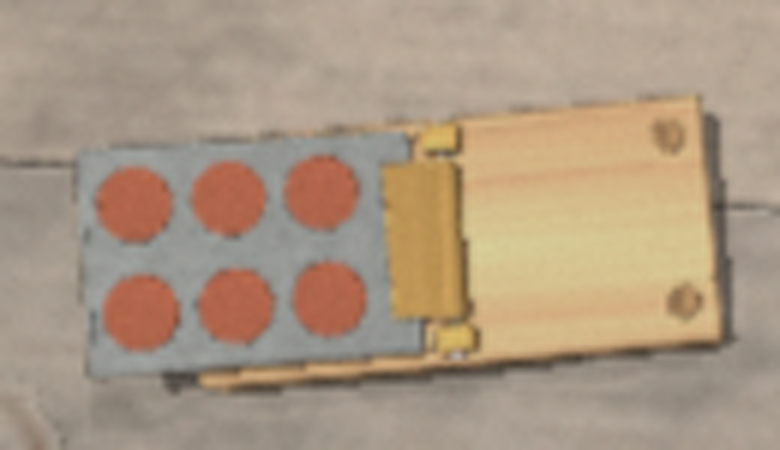

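View pics/sidez.png

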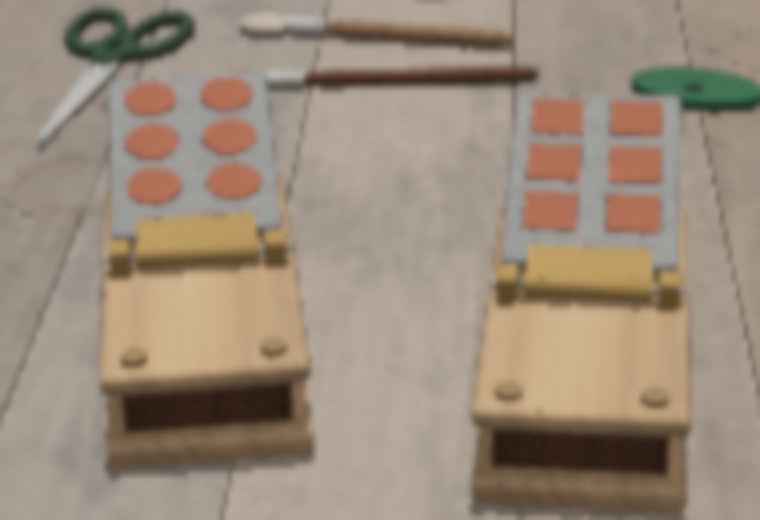

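The stand to work on is the near one. Next I'll fit the leaf plane, the spine direction and the hinge.

Run:
```python
from h import *
im=cv2.imread("pics/top0.png").astype(int);W=cloud("top",np.load("pics/top0d.npy").astype(float))
def rect(m,z,name):
    # pixel contour -> cast on plane z
    c=env.get_calibration("top");T=np.linalg.inv(c["camera_from_world"]);K=c["K"]
    cs,_=cv2.findContours(m.astype(np.uint8),cv2.RETR_EXTERNAL,cv2.CHAIN_APPROX_NONE)
    k=max(cs,key=cv2.contourArea)[:,0].astype(float)
    r=np.c_[(k-[K[0,2],K[1,2]])/K[0,0],np.ones(len(k))]@T[:3,:3].T;o=T[:3,3]
    if np.isscalar(z): s=(z-o[2])/r[:,2]
    else:
        n,p=z; s=((p-o)@n)/(r@n)
    P=o+r*s[:,None]
    b=cv2.minAreaRect(P[:,:2].astype(np.float32));print(name,np.round(cv2.boxPoints(b),4).tolist(),b)
    return P
h=W[...,2]
hsv=cv2.cvtColor(im.astype(np.uint8),cv2.COLOR_BGR2HSV)
for nm,r0,r1,c0,c1 in(("round",250,315,220,345),("square",165,232,243,362)):
    roi=np.zeros((480,640),bool);roi[r0:r1,c0:c1]=1
    red=(hsv[...,1]>110)&((hsv[...,0]<12))&roi&(h>.05)
    grey=(hsv[...,1]<30)&roi&(h>.055)
    leaf=cv2.morphologyEx((red|grey).astype(np.uint8),cv2.MORPH_CLOSE,np.ones((5,5)))
    leaf=cv2.morphologyEx(leaf,cv2.MORPH_OPEN,np.ones((5,5)))>0
    pts=W[leaf&~np.isnan(h)&grey];pm=np.median(pts,0)
    for _ in range(5):
        p0=pts.mean(0);n=np.linalg.svd(pts-p0)[2][2];n*=np.sign(n[2]);e=(pts-p0)@n;pts=pts[abs(e)<.004]
    print(nm,"n",n,"tilt",np.arccos(n[2]),"dir up az(yaw)",np.degrees(np.arctan2(-n[1],-n[0])),len(pts),"c",p0)
    P=rect(leaf,(n,p0),"leaf"); print(P.min(0),P.max(0))
    wood=roi&(hsv[...,0]>12)&(hsv[...,0]<25)&(hsv[...,1]>80)&(h>.038)&(h<.056)
    wood=cv2.morphologyEx(wood.astype(np.uint8),cv2.MORPH_OPEN,np.ones((3,3)))
    rect(wood,.048,"wood")
    gold=roi&(hsv[...,1]>125)&(hsv[...,0]>12)&(hsv[...,0]<25)
    gold=cv2.morphologyEx(gold.astype(np.uint8),cv2.MORPH_OPEN,np.ones((3,3)));rect(gold,.06,"gold")
```

```text
round n [ 0.02258055 -0.26889851  0.96290379] tilt 0.2732319924019012 dir up az(yaw) 94.80010727183073 1033 c [0.4244003  0.09696867 0.07804212]
leaf [[0.3813999891281128, 0.1477999985218048], [0.3903999924659729, 0.03629999980330467], [0.4699000120162964, 0.04280000180006027], [0.4609000086784363, 0.1542000025510788]] ((0.42566150426864624, 0.09526042640209198), (0.07977546006441116, 0.11180868744850159), 4.62868595123291)
[0.38310631 0.03719366 0.06189326] [0.46791402 0.15128058 0.09322871]
wood [[0.3853999972343445, 0.01860000006854534], [0.39169999957084656, -0.07129999995231628], [0.4814000129699707, -0.06499999761581421], [0.47510001063346863, 0.024900000542402267]] ((0.43341612815856934, -0.023205921053886414), (0.08987850695848465, 0.09014369547367096), 3.9934844970703125)
gold [[0.4009999930858612, 0.04340000078082085], [0.4032000005245209, 0.018300000578165054], [0.4586000144481659, 0.023099999874830246], [0.4564000070095062, 0.04820000007748604]] ((0.4298139810562134, 0.03326031565666199), (0.05556749552488327, 0.025118669494986534), 4.954995632171631)
square n [-0.0386241
[... 370 characters left out ...]
6, 0.07931526005268097), 81.57410430908203)
[ 0.57168956 -0.00311251  0.0634154 ] [0.66135715 0.10658527 0.0961718 ]
wood [[0.5457000136375427, -0.10620000213384628], [0.6351000070571899, -0.1200999990105629], [0.6489999890327454, -0.030700000002980232], [0.5597000122070312, -0.01679999940097332]] ((0.5973580479621887, -0.06846334040164948), (0.09046826511621475, 0.09042484313249588), 81.12813568115234)
gold [[0.5794000029563904, -0.021400000900030136], [0.6328999996185303, -0.029100000858306885], [0.6366000175476074, -0.004100000020116568], [0.5831000208854675, 0.003599999938160181]] ((0.6079979538917542, -0.012751774862408638), (0.02526860497891903, 0.05407557263970375), 81.72169494628906)
```

Emit:
carry_out:
  increments:
    - [0.02,0.022,0.01,3,1]
    - [0.045,0.047,0.02,7,1]
    - [0.07,0.072,0.02,11,1]
    - [0.095,0.1,0.02,15,1]
    - [0.12,0.13,0.02,19,1]
    - [0.145,0.16,0.02,23,1]
    - [0.17,0.187,0.02,27,1]
    - [0.193,0.212,0.02,31,1]
    - [0.212,0.245,0.02,35,1]
    - [0.23,0.278,0.02,39,1]
    - [0.248,0.31,0.02,43,1]
    - [0.266,0.34,0.02,47,1]
    - [0.277,0.38,0.02,51,1]
    - [0.288,0.42,0.02,55,1]
    - [0.298,0.46,0.02,59,1]
    - [0.304,0.5,0.02,63,1]
    - [0.308,0.54,0.02,67,1]
    - [0.309,0.58,0.02,71,1]
    - [0.31,0.615,0.02,75,1]
    - [0.31,0.615,0.02,75.7,1]
  grip_force: 10

```text
time_s: 2.15
tool_pos: [0.5191, 0.0072, 0.4246]
tool_rot: [-179.9, -0.0, 5.3]
force: [0.8, -0.7, -0.2]
grip_width: 0.0005
```

Emit:
carry_out:
  increments:
    - [-0.01,0.035,0,0,1]
    - [-0.025,0.07,0,0,1]
    - [-0.045,0.11,-0.01,0,1]
    - [-0.065,0.15,-0.03,0,1]
    - [-0.086,0.1925,-0.05,0,1]
    - [-0.086,0.1925,-0.07,0,1]
    - [-0.086,0.1925,-0.09,0,1]
    - [-0.086,0.1925,-0.11,0,1]
    - [-0.086,0.1925,-0.12,0,1]
    - [-0.086,0.1925,-0.12,0,1]

```text
time_s: 3.15
tool_pos: [0.4331, 0.192, 0.3033]
tool_rot: [180.0, 0.2, 4.6]
force: [-0.2, -0.3, -0.1]
grip_width: 0.0007
```

```bash
cat > look.py <<'E'
from h import *
import sys
o=env.get_obs();print(o["time_s"],np.round(o["tool_pos"],4),np.round(o["tool_rot"],2),np.round(o["force"],2),np.round(o["wrist_torque"],2))
for n in sys.argv[2:]:
    p,d=env.read_camera(n);cv2.imwrite(f"pics/{n}_{sys.argv[1]}.png",p[:,:,::-1]);np.save(f"pics/{n}_{sys.argv[1]}.npy",d)
E
python3 look.py a side top wrist
python3 - <<'E'
import cv2,numpy as np
s=cv2.imread("pics/side_a.png");t=cv2.imread("pics/top_a.png")
a=cv2.resize(s[80:300,200:420],(400,400));b=cv2.resize(t[120:340,180:400],(400,400))
cv2.imwrite("pics/ab.png",np.hstack([a,b]))
E
```

```text
3.15 [0.4331 0.192  0.3033] [1.7997e+02 1.7000e-01 4.5800e+00] [-0.21 -0.29 -0.12] [-0.01 -0.11  0.01]
```

View pics/ab.png

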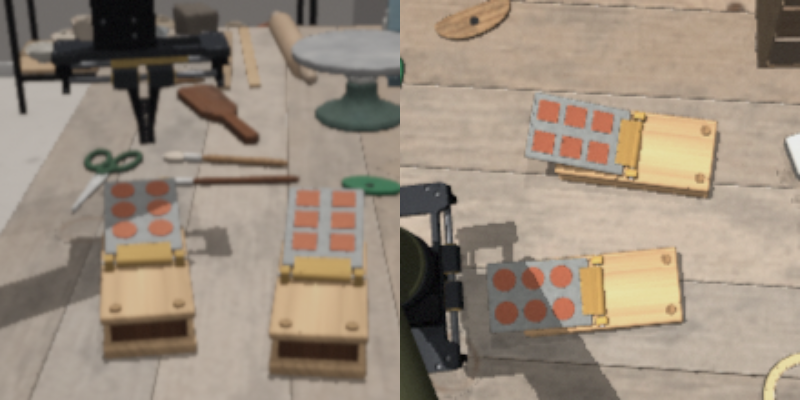

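View pics/wrist_a.png

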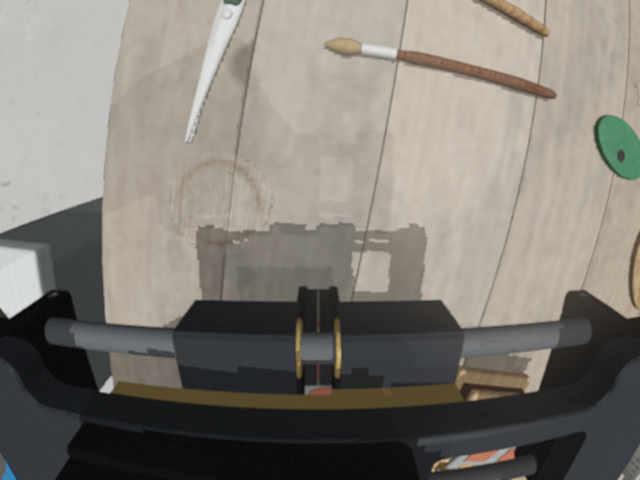

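```bash
cat > path.py <<'E'
import numpy as np
y=np.radians(4.5);O=np.array([.447,.028]);ty=np.array([-np.sin(y),np.cos(y)])
def pose(th,over=.001):
    Ct=.13*np.cos(th)+.003*np.sin(th);Cz=.055+.13*np.sin(th)-.003*np.cos(th)
    if th<np.pi/2:
        d=np.interp(th,[.27,1.0],[.03,.012]);t=Ct;z=Cz-d
    else:
        r=.118;t=r*np.cos(th)+.003*np.sin(th);z=.055+r*np.sin(th)-.003*np.cos(th)
    t+=.0095-over
    return np.r_[O+t*ty,z+.182]
E
python3 - <<'E'
from path import *
c=np.array([.434,.1925,.305])
for th in np.arange(.25,1.6,.05): print(round(th,2),np.round(pose(th)-c,4).tolist())
E
```

```text
0.25 [0.0024, -0.0297, -0.0687]
0.3 [0.0025, -0.0313, -0.0617]
0.35 [0.0027, -0.0333, -0.0543]
0.4 [0.0028, -0.0355, -0.0469]
0.45 [0.003, -0.038, -0.0397]
0.5 [0.0033, -0.0409, -0.0326]
0.55 [0.0035, -0.044, -0.0257]
0.6 [0.0038, -0.0474, -0.0189]
0.65 [0.0041, -0.051, -0.0123]
0.7 [0.0044, -0.055, -0.0059]
0.75 [0.0047, -0.0592, 0.0003]
0.8 [0.0051, -0.0636, 0.0062]
0.85 [0.0054, -0.0682, 0.012]
0.9 [0.0058, -0.0731, 0.0175]
0.95 [0.0062, -0.0782, 0.0228]
1.0 [0.0066, -0.0835, 0.0278]
1.05 [0.0071, -0.0889, 0.0313]
1.1 [0.0075, -0.0946, 0.0345]
1.15 [0.008, -0.1004, 0.0374]
1.2 [0.0084, -0.1063, 0.0401]
1.25 [0.0089, -0.1123, 0.0424]
1.3 [0.0094, -0.1185, 0.0445]
1.35 [0.0099, -0.1247, 0.0462]
1.4 [0.0104, -0.1311, 0.0476]
1.45 [0.0109, -0.1374, 0.0487]
1.5 [0.0114, -0.1439, 0.0495]
1.55 [0.0119, -0.1503, 0.0499]
```

Emit:
carry_out:
  increments:
    - [0,0,-0.02,0,1]
    - [0,0,-0.045,0,1]
    - [0,0,-0.066,0,1]
    - [0.001,-0.01,-0.066,0,1]
    - [0.002,-0.02,-0.066,0,1]
    - [0.002,-0.023,-0.066,0,1]
    - [0.002,-0.025,-0.066,0,1]
    - [0.002,-0.025,-0.066,0,1]

```text
time_s: 4.1
tool_pos: [0.4363, 0.167, 0.2397]
tool_rot: [180.0, -0.1, 4.5]
force: [-0.3, -0.4, 0.1]
grip_width: 0.0002
```

Emit:
carry_out:
  increments:
    - [0,-0.003,0,0,1]
    - [0,-0.005,0,0,1]
    - [0.0005,-0.0065,0.004,0,1]
    - [0.001,-0.0075,0.008,0,1]
    - [0.001,-0.0085,0.012,0,1]
    - [0.001,-0.0105,0.019,0,1]

```text
time_s: 4.7
tool_pos: [0.4367, 0.157, 0.258]
tool_rot: [-180.0, 0.0, 4.6]
force: [0.0, 1.7, -1.7]
grip_width: 0.0006
```

```bash
cat > ab.py <<'E'
import cv2,numpy as np,sys
k=sys.argv[1]
s=cv2.imread(f"pics/side_{k}.png");t=cv2.imread(f"pics/top_{k}.png")
a=cv2.resize(s[110:290,220:400],(400,400),interpolation=2);b=cv2.resize(t[160:340,190:370],(400,400),interpolation=2)
cv2.imwrite(f"pics/ab_{k}.png",np.hstack([a,b]))
E
python3 look.py b side top; python3 ab.py b
```

```text
4.7 [0.4367 0.157  0.258 ] [-1.7998e+02  3.0000e-02  4.5800e+00] [ 0.    1.74 -1.75] [ 0.32 -0.08 -0.03]
```

View pics/ab_b.png

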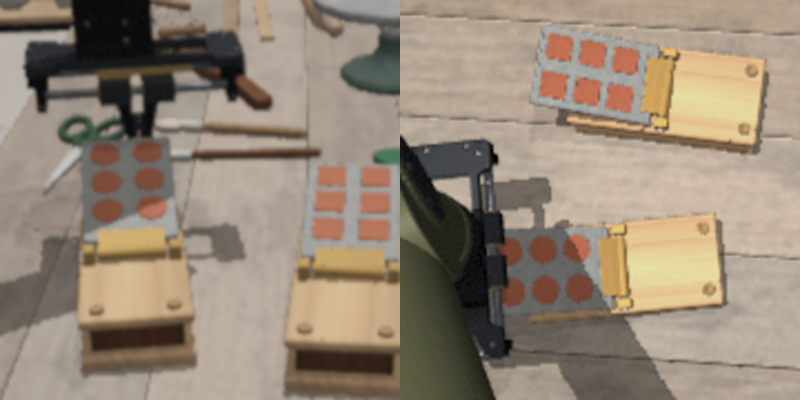

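Emit:
carry_out:
  increments:
    - [0,-0.0025,0.007,0,1]
    - [0.0005,-0.0055,0.014,0,1]
    - [0.0005,-0.0085,0.021,0,1]
    - [0.001,-0.012,0.028,0,1]
    - [0.001,-0.0155,0.0345,0,1]
    - [0.0015,-0.0195,0.041,0,1]

```text
time_s: 5.4
tool_pos: [0.4383, 0.1369, 0.2994]
tool_rot: [180.0, -0.0, 4.5]
force: [-0.4, 1.8, -0.9]
grip_width: 0.0006
```

```bash
python3 look.py c side top; python3 ab.py c
```

```text
5.4 [0.4383 0.1369 0.2994] [ 1.7999e+02 -1.0000e-02  4.5400e+00] [-0.35  1.78 -0.92] [ 0.34 -0.07  0.02]
```

View pics/ab_c.png

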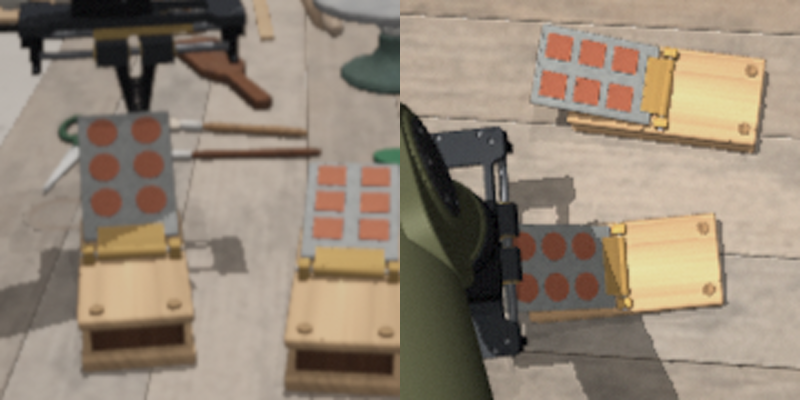

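```bash
cat > ang.py <<'E'
from h import *
import sys
k=sys.argv[1];n="side"
im=cv2.imread(f"pics/{n}_{k}.png");W=cloud(n,np.load(f"pics/{n}_{k}.npy").astype(float))
y=np.radians(4.5);H=np.array([.4291,.0266])
D=W[...,:2]-H;s=D@[np.cos(y),np.sin(y)];t=D@[-np.sin(y),np.cos(y)];z=W[...,2]-.055
hsv=cv2.cvtColor(im,cv2.COLOR_BGR2HSV)
red=(hsv[...,1]>110)&((hsv[...,0]<10)|(hsv[...,0]>170))
m=red&(abs(s)<.045)&(abs(t)<.15)&(np.hypot(t,z)<.15)&(np.hypot(t,z)>.02)&(z>-.03)
A=np.c_[t[m],z[m]];c=np.median(A,0);v=np.linalg.svd(A-c)[2][0]
th=np.arctan2(v[1],v[0])%np.pi
print("n",m.sum(),"centroid",c,"theta slope",th,"theta centroid",np.arctan2(c[1],c[0]),"stand end?")
E
for k in b c; do python3 ang.py $k; done
python3 - <<'E'
from path import *
c=pose(.7)
for th in np.arange(.75,1.65,.05): print(round(th,2),np.round(pose(th)-c,4).tolist())
E
```

```text
n 506 centroid [0.06488208 0.03467932] theta slope 0.40490339950329 theta centroid 0.49086339811933866 stand end?
n 657 centroid [0.05263271 0.05320399] theta slope 0.6613892724725923 theta centroid 0.7907957744553678 stand end?
0.75 [0.0003, -0.0042, 0.0062]
0.8 [0.0007, -0.0086, 0.0122]
0.85 [0.001, -0.0133, 0.0179]
0.9 [0.0014, -0.0181, 0.0234]
0.95 [0.0018, -0.0232, 0.0287]
1.0 [0.0022, -0.0285, 0.0337]
1.05 [0.0027, -0.034, 0.0372]
1.1 [0.0031, -0.0396, 0.0404]
1.15 [0.0036, -0.0454, 0.0434]
1.2 [0.004, -0.0513, 0.046]
1.25 [0.0045, -0.0573, 0.0484]
1.3 [0.005, -0.0635, 0.0504]
1.35 [0.0055, -0.0697, 0.0521]
1.4 [0.006, -0.0761, 0.0535]
1.45 [0.0065, -0.0825, 0.0546]
1.5 [0.007, -0.0889, 0.0554]
1.55 [0.0075, -0.0954, 0.0559]
1.6 [0.008, -0.1015, 0.056]
```

Measured angle is about 0.68 rad against 0.70 predicted, so I'll keep going.

Emit:
carry_out:
  increments:
    - [0.0005,-0.004,0.006,0,1]
    - [0.0005,-0.0085,0.012,0,1]
    - [0.001,-0.0135,0.018,0,1]
    - [0.0015,-0.018,0.0235,0,1]
    - [0.002,-0.023,0.0285,0,1]
    - [0.002,-0.0285,0.0335,0,1]
    - [0.0025,-0.034,0.037,0,1]
    - [0.003,-0.0395,0.0405,0,1]
    - [0.0035,-0.0455,0.0435,0,1]
    - [0.004,-0.0515,0.046,0,1]
    - [0.0045,-0.0575,0.0485,0,1]
    - [0.005,-0.0635,0.0505,0,1]

```text
time_s: 6.7
tool_pos: [0.4433, 0.0732, 0.3494]
tool_rot: [180.0, 0.0, 4.5]
force: [-2.1, 1.3, -0.4]
grip_width: 0.0005
```

```bash
python3 look.py d side top; python3 ab.py d; python3 ang.py d
python3 - <<'E'
from path import *
c=pose(1.3)
for th in np.arange(1.35,2.3,.05): print(round(th,2),np.round(pose(th)-c,4).tolist())
E
```

```text
6.7 [0.4433 0.0732 0.3494] [1.80e+02 2.00e-02 4.53e+00] [-2.15  1.27 -0.36] [ 0.25  0.16 -0.02]
n 813 centroid [0.01355812 0.07685302] theta slope 1.2642915019118504 theta centroid 1.3961768027245853 stand end?
1.35 [0.0005, -0.0062, 0.0017]
1.4 [0.001, -0.0126, 0.0031]
1.45 [0.0015, -0.019, 0.0042]
1.5 [0.002, -0.0254, 0.005]
1.55 [0.0025, -0.0319, 0.0054]
1.6 [0.003, -0.038, 0.0056]
1.65 [0.0035, -0.0439, 0.0054]
1.7 [0.0039, -0.0497, 0.0049]
1.75 [0.0044, -0.0556, 0.0042]
1.8 [0.0048, -0.0614, 0.0031]
1.85 [0.0053, -0.0671, 0.0018]
1.9 [0.0057, -0.0727, 0.0002]
1.95 [0.0062, -0.0783, -0.0017]
2.0 [0.0066, -0.0838, -0.0039]
2.05 [0.007, -0.0891, -0.0064]
2.1 [0.0074, -0.0944, -0.0091]
2.15 [0.0078, -0.0994, -0.0121]
2.2 [0.0082, -0.1044, -0.0153]
2.25 [0.0086, -0.1091, -0.0188]
```

View pics/ab_d.png

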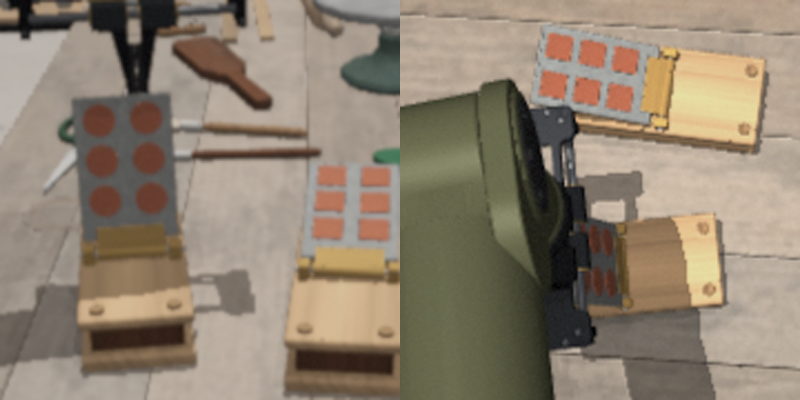

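Emit:
carry_out:
  increments:
    - [0.0005,-0.006,0.0015,0,1]
    - [0.001,-0.0125,0.003,0,1]
    - [0.0015,-0.019,0.004,0,1]
    - [0.002,-0.0255,0.005,0,1]
    - [0.0025,-0.032,0.0055,0,1]
    - [0.003,-0.038,0.0055,0,1]
    - [0.0035,-0.044,0.0055,0,1]
    - [0.004,-0.05,0.005,0,1]
    - [0.0045,-0.0555,0.004,0,1]
    - [0.005,-0.0615,0.003,0,1]

```text
time_s: 7.8
tool_pos: [0.4484, 0.0118, 0.3522]
tool_rot: [180.0, 0.0, 4.5]
force: [-1.1, 0.8, -0.8]
grip_width: 0.0004
```

```bash
python3 look.py e side top; python3 ab.py e; python3 ang.py e
python3 - <<'E'
from path import *
c=pose(1.8)
for th in np.arange(1.85,3.2,.05): print(round(th,2),np.round(pose(th)-c,4).tolist())
E
```

```text
7.8 [0.4484 0.0118 0.3522] [180.     0.     4.54] [-1.14  0.76 -0.8 ] [0.3  0.11 0.01]
n 709 centroid [-0.02551563  0.07677312] theta slope 1.7740180059510715 theta centroid 1.891662578187816 stand end?
1.85 [0.0005, -0.0057, -0.0013]
1.9 [0.0009, -0.0114, -0.003]
1.95 [0.0013, -0.017, -0.0049]
2.0 [0.0018, -0.0224, -0.0071]
2.05 [0.0022, -0.0278, -0.0095]
2.1 [0.0026, -0.033, -0.0122]
2.15 [0.003, -0.0381, -0.0152]
2.2 [0.0034, -0.043, -0.0184]
2.25 [0.0038, -0.0478, -0.0219]
2.3 [0.0041, -0.0523, -0.0256]
2.35 [0.0045, -0.0567, -0.0295]
2.4 [0.0048, -0.0609, -0.0337]
2.45 [0.0051, -0.0649, -0.038]
2.5 [0.0054, -0.0686, -0.0426]
2.55 [0.0057, -0.0722, -0.0473]
2.6 [0.0059, -0.0754, -0.0522]
2.65 [0.0062, -0.0785, -0.0573]
2.7 [0.0064, -0.0813, -0.0625]
2.75 [0.0066, -0.0838, -0.0678]
2.8 [0.0068, -0.086, -0.0732]
2.85 [0.0069, -0.088, -0.0788]
2.9 [0.0071, -0.0897, -0.0845]
2.95 [0.0072, -0.0911, -0.0902]
3.0 [0.0073, -0.0922, -0.096]
3.05 [0.0073, -0.0931, -0.1018]
3.1 [0.0074, -0.0936, -0.1077]
3.15 [0.0074, -0.0938, -0.1136]
```

View pics/ab_e.png

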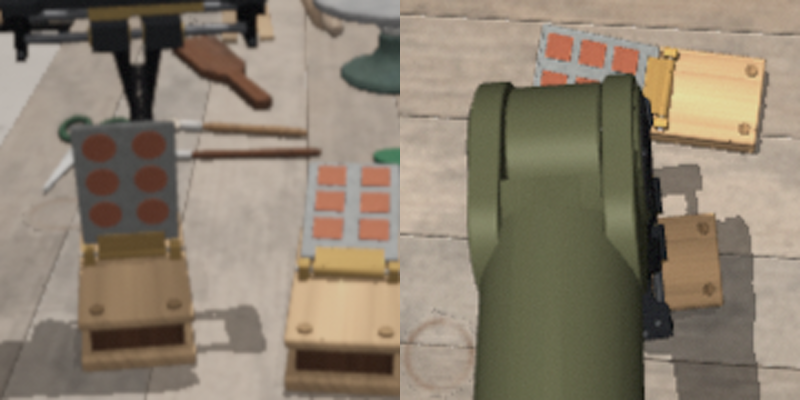

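Emit:
carry_out:
  increments:
    - [0.0005,-0.0055,-0.0015,0,1]
    - [0.001,-0.0115,-0.003,0,1]
    - [0.0015,-0.017,-0.005,0,1]
    - [0.002,-0.0225,-0.007,0,1]
    - [0.002,-0.028,-0.0095,0,1]
    - [0.0025,-0.033,-0.012,0,1]
    - [0.003,-0.038,-0.015,0,1]
    - [0.0035,-0.043,-0.0185,0,1]
    - [0.004,-0.048,-0.022,0,1]
    - [0.004,-0.0525,-0.0255,0,1]
    - [0.0045,-0.0565,-0.0295,0,1]
    - [0.005,-0.061,-0.0335,0,1]
    - [0.005,-0.065,-0.038,0,1]
    - [0.0055,-0.0685,-0.0425,0,1]

```text
time_s: 9.3
tool_pos: [0.4539, -0.0566, 0.3095]
tool_rot: [180.0, -0.0, 4.5]
force: [-0.4, 0.8, -0.1]
grip_width: 0.0004
```

```bash
python3 look.py f side
python3 - <<'E'
import cv2
s=cv2.imread("pics/side_f.png");cv2.imwrite("pics/f.png",cv2.resize(s[100:310,190:430],(720,600)[:2],interpolation=2))
E
python3 ang.py f
```

```text
9.3 [ 0.4539 -0.0566  0.3095] [ 1.7999e+02 -1.0000e-02  4.5300e+00] [-0.43  0.85 -0.07] [ 0.06  0.   -0.06]
n 164 centroid [-0.07374569  0.04712645] theta slope 2.5146740030134245 theta centroid 2.5729607711012967 stand end?
```

View pics/f.png

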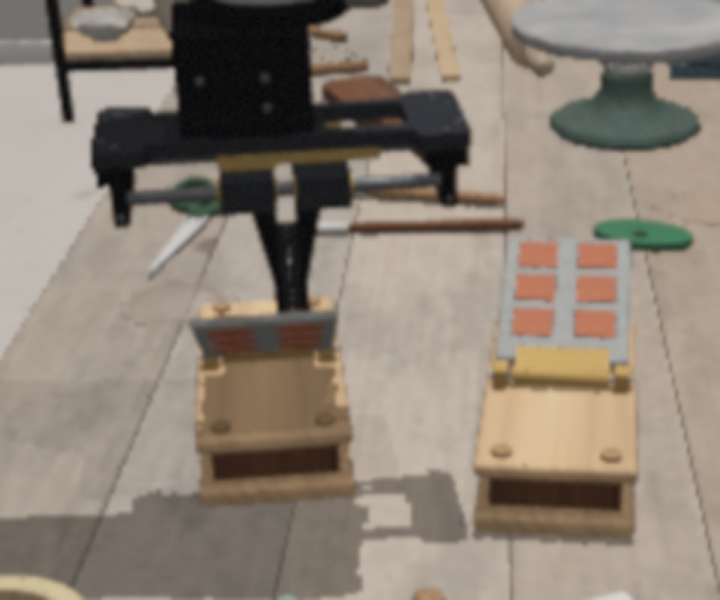

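Emit:
carry_out:
  increments:
    - [0.0005,-0.0035,-0.0045,0,1]
    - [0.0005,-0.007,-0.0095,0,1]
    - [0.001,-0.01,-0.0145,0,1]
    - [0.001,-0.0125,-0.02,0,1]
    - [0.001,-0.015,-0.025,0,1]
    - [0.0015,-0.0175,-0.0305,0,1]
    - [0.0015,-0.0195,-0.036,0,1]
    - [0.0015,-0.021,-0.042,0,1]
    - [0.002,-0.0225,-0.0475,0,1]
    - [0.002,-0.0235,-0.0535,0,1]
    - [0.002,-0.0245,-0.059,0,1]
    - [0.002,-0.0245,-0.059,0,1]

```text
time_s: 10.55
tool_pos: [0.4555, -0.0808, 0.2499]
tool_rot: [-180.0, 0.1, 4.5]
force: [-0.2, -0.6, 1.1]
grip_width: 0.0003
```

```bash
python3 look.py g side
```

```text
10.55 [ 0.4555 -0.0808  0.2499] [-1.7997e+02  8.0000e-02  4.5400e+00] [-0.21 -0.57  1.06] [ 0.04 -0.08  0.05]
```

View pics/side_g.png

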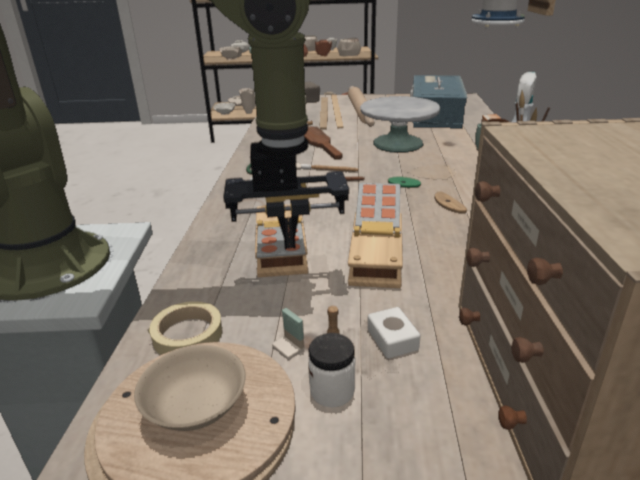

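Emit:
carry_out:
  increments:
    - [0,0,-0.002,0,1]
    - [0,0,-0.004,0,1]
    - [0,0,-0.006,0,1]
    - [0,0,-0.007,0,1]
    - [0,0,-0.007,0,1]

```text
time_s: 11.1
tool_pos: [0.4559, -0.0807, 0.2437]
tool_rot: [-180.0, -0.0, 4.5]
force: [-0.0, 0.1, 0.9]
grip_width: 0.0005
```

Emit:
carry_out:
  increments:
    - [0,0,-0.001,0,1]
    - [0,0,-0.002,0,1]
    - [0,0,-0.003,0,1]
    - [0,0,-0.003,0,1]

```text
time_s: 11.5
tool_pos: [0.4558, -0.0807, 0.2406]
tool_rot: [-180.0, 0.0, 4.5]
force: [0.1, -0.1, -0.4]
grip_width: 0.0002
```

Emit:
carry_out:
  increments:
    - [0,0,-0.001,0,1]
    - [0,0,-0.002,0,1]
    - [0,0,-0.002,0,1]

```text
time_s: 11.8
tool_pos: [0.4561, -0.0805, 0.2404]
tool_rot: [180.0, 0.0, 4.5]
force: [-5.5, 1.0, 14.9]
grip_width: 0.0004
```

Emit:
carry_out:
  increments:
    - [0,0,0.001,0,1]
    - [0,0,0.003,0,1]
    - [0,0,0.008,0,1]
    - [0,0,0.02,0,1]
    - [0,0,0.05,0,1]
    - [0,0,0.09,0,1]
    - [0,0,0.13,0,1]
    - [0,0,0.17,0,1]
    - [0.01,0.04,0.19,0,1]
    - [0.02,0.08,0.19,0,1]
    - [0.03,0.12,0.19,0,1]
    - [0.03,0.16,0.19,0,1]
    - [0.02,0.2,0.19,0,1]
    - [0.01,0.24,0.19,0,1]
    - [0,0.28,0.19,0,1]
    - [-0.02,0.32,0.19,0,1]
    - [-0.04,0.35,0.19,0,1]
    - [-0.05,0.38,0.19,0,1]
    - [-0.05,0.38,0.19,0,1]

```text
time_s: 13.7
tool_pos: [0.4027, 0.304, 0.43]
tool_rot: [-179.9, -0.0, 5.0]
force: [-0.5, -0.2, 0.1]
grip_width: 0.0002
```

```bash
python3 look.py z side top; python3 ang.py z
python3 - <<'E'
from h import *
a,b=cv2.imread("pics/side_z.png"),cv2.imread("pics/top_z.png")
cv2.imwrite("pics/zz.png",np.hstack([cv2.resize(a[150:450,220:450],(345,450)),cv2.resize(b[150:350,210:480],(455,450))]))
W=cloud("top",np.load("pics/top_z.npy").astype(float));im=b;hsv=cv2.cvtColor(im,cv2.COLOR_BGR2HSV)
h=W[...,2];y=np.radians(4.5);D=W[...,:2]-[.4291,.0266]
s=D@[np.cos(y),np.sin(y)];t=D@[-np.sin(y),np.cos(y)]
g=(hsv[...,1]<35)&(abs(s)<.05)&(t<-.015)&(t>-.14)&(h>.04)
p=np.polyfit(t[g],h[g],1);print("leaf",g.sum(),p,"theta",np.pi+np.arctan(p[0]),"z@-.13",np.polyval(p,-.13))
# before/after difference of the bystanders
a0=cv2.imread("pics/side0.png");d=cv2.absdiff(a0,a).max(2)
for n,(r0,r1,c0,c1) in dict(jar=(335,405,305,358),stamp=(305,336,322,342),tile=(308,360,270,305),mould=(308,358,366,420),square=(180,285,348,405),roundblock=(225,272,253,308)).items():
    print(n,(d[r0:r1,c0:c1]>40).mean())
E
```

```text
13.7 [0.4027 0.304  0.43  ] [-1.7986e+02 -5.0000e-02  5.0400e+00] [-0.47 -0.2   0.08] [-0.03 -0.12  0.03]
n 403 centroid [-0.08448155  0.00491539] theta slope 0.0009634518646146617 theta centroid 3.083475164564631 stand end?
leaf 1034 [0.00242564 0.05826049] theta 3.144018292833975 z@-.13 0.05794515590560298
jar 0.0
stamp 0.0
tile 0.0
mould 0.0
square 0.0
roundblock 0.4762088974854932
```

View pics/zz.png

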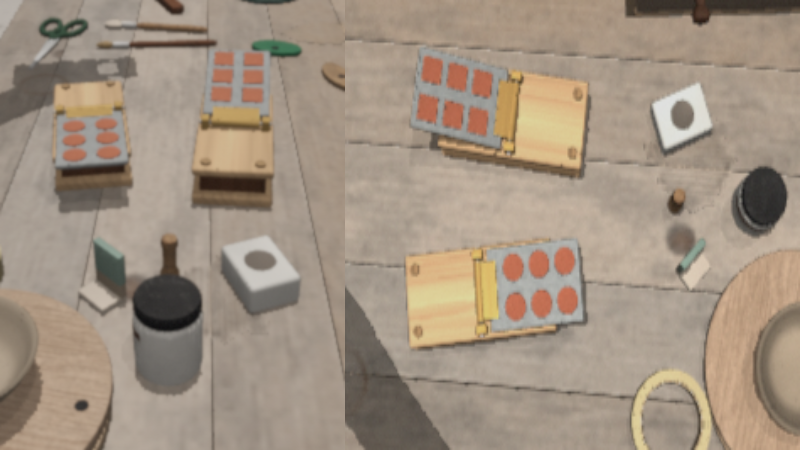

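Run:
```python
from h import *
W=cloud("top",np.load("pics/top_z.npy").astype(float));b=cv2.imread("pics/top_z.png");hsv=cv2.cvtColor(b,cv2.COLOR_BGR2HSV);h=W[...,2]
m=np.zeros((480,640),bool);m[250:315,220:345]=1
m&=(hsv[...,0]>10)&(hsv[...,0]<27)&(hsv[...,1]>60)&(h>.04)&(h<.056)
m=cv2.morphologyEx(m.astype(np.uint8),cv2.MORPH_OPEN,np.ones((3,3)))>0
cs,_=cv2.findContours(m.astype(np.uint8),0,1);k=max(cs,key=cv2.contourArea)[:,0]
P=W[k[:,1],k[:,0],:2];P=P[~np.isnan(P[:,0])];bx=cv2.boxPoints(cv2.minAreaRect(P.astype(np.float32)));print(bx)
q=bx[np.argsort(-bx[:,1])[:2]].mean(0);y=np.radians(4.5);print("centre",q-.095*np.array([-np.sin(y),np.cos(y)]))
o=env.get_obs();print(o["force"],np.abs(o["joint_velocities"]).max());env.sign_off()
```

```text
[[0.37874076 0.11862846]
 [0.38500926 0.02877879]
 [0.47491518 0.03505121]
 [0.46864668 0.12490088]]
centre [0.43114733 0.02705752]
[ 0.72604706 -0.05187361  0.21099189] 2.08077816588835
the job is handed in; nothing more can be done
```

I turned the round-sample leaf, which was on the nearer stand, over its spine until it lay flat on the right side. Then I moved the arm clear and handed the job in; no verdict was reported.

With the closed fingertips I pushed the leaf up from below its free edge, then followed its arc over the spine at about 0.5 rad/s. I finished with a gentle press; the highest force I read was about 15 N, as the leaf met its cork rest. Forces were read at the end of each move, not continuously.

**Leaf angle:** the last depth fits gave 3.144 rad from the top camera and about 3.14 rad (flat) from the side camera. A cruder estimate from the centroid of the samples gave 3.083 rad. It is biased by a few hundredths of a radian or more because it uses the sample faces rather than the board, but it is still above the 3.07 limit.

**Round stand:** it measured within about 2 mm of its starting place.

**Everything else:** the jar, stamp, tile, mould, and square-sample leaf and stand showed no changed pixels in the side camera view.

**Arm:** it was clear of everything with near-zero force, though it may still have been settling slightly at hand-in, with the fastest joint at about 2 degrees/s.

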